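# Fetch the candle tin from the middle of the stack

### The arm

A 6-joint arm with a two-finger parallel gripper is mounted at the origin on the work surface. World frame = base frame: x ahead of the robot, y to its left, z up, the work surface at z = 0. Lengths are in m, angles in rad, forces in N, time in s.
With the tool pointing down it reaches from about 0.375 to 0.925 m from the base axis. Payload 5.7 kg.
Tool frame: the origin (TCP) lies midway between the tips of the shut fingers; the grasp point (between the pads) lies 19 mm behind it (manip.tcp_to_grasp is the z of the grasp point in the tool frame, in m); z points along the fingers, y is the line along which they close (so a half turn about z gives the same grasp; the last joint's range is limited). The gripper opens to 85 mm and grips with 20 to 120 N. Pads are 22 mm wide; open, the fingers measure 114 mm over their backs; the gripper's body (76 mm by 85 mm) begins 54 mm behind the grasp point. The pads swing forward as they close: fully open they stand 13 mm farther back than shut.
Start: joints at [-1.396, 0.359, 1.51, -0, 1.272, -0.115], TCP at [0.171, -0.575, 0.231] pointing down, gripper open.
Joint ranges: [-2.97, 2.97], [-1.01, 2.36], [0.21, 2.38], [-0.96, 4.11], [0.2, 2.71], [-2.98, 2.98]. Speed limits (rad/s): [2.39, 2.39, 3.14, 3.14, 3.14, 3.14].

### API

Orientations are given as a unit quaternion [w, x, y, z].
In Python, from bench import manip, read_camera, order gives the robot as it stands.
- The arm moves only by the tool play_rows, never from a script. Its argument "rows" is one flat list of numbers, 5 for each row, row after row: the shift along the tool's x, y, z in mm, then the turn about the tool's z in degrees, then the opening in per cent of the stroke, from 0 (shut) to 100 (fully open). A call has 1 to 10 rows; each row is the pose to reach, as a shift and turn from the pose commanded when the call began, along the tool's axes at that moment; what a row does not reach only later rows make up. A row lasts 1/10 s, in which the tool goes at most 50 mm and 8.59 degrees, less where a joint would pass 70% of its speed; a pose out of reach is approached as far as the arm can. A call with a gripper value outside its range is refused whole. The fingers move at their own pace and stop on an object; "grip_force" is the grip in N (left out, the last holds). Time passes only in rows, so rows that repeat a pose let the fingers close. It gives the time, the measured TCP pose, the force, the opening and the grip force at its end, in the units of the state.
- manip.get_obs(): the state, without advancing time (a new reading comes with each control period).
- read_camera(name): name is "scene" or "top" or "wrist"; returns a dict with "image" (420x560x3 uint8, red, green, blue), "depth" (420x560 float32, m along the optical axis (not along the pixel's ray), 0 where there is no reading), "mtx" (3x3 intrinsics, pixels), "R" (3x3) and "t" (3): a world point X has camera coordinates R X + t; the wrist camera has in their place "tool_from_camera" (4x4, takes a point from camera to tool coordinates, whose origin is the TCP and whose axes are the flange's). Camera axes: x right, y down, z forward; pixel columns grow to the right and rows downward; lengths in m; the calibration is good to about 2 mm. A picture is of the moment at which its call begins: read the wrist's pose just before it.
- order.close_job(): hands the job in; it is judged then, once.
The state is a dict: "clock": time; "qpos": joint angles; "joint_velocities": joint speeds; "joint_torque": joint torques, N m; "tool_pos": TCP position; "ee_rot": TCP orientation; "contact_force": force on the tool from outside, world axes, zero at the start; "torque": the same for the moment, N m; "width": opening from 0.0 (shut) to 1.0 (fully open); "gripper_force": force on a finger pad.
Only numpy, scipy, OpenCV 4.12 (cv2) and the standard library are available. Lean on these libraries where they do the work, as an engineer would, in place of code of your own. Each camera call takes 0.05 s, during which the arm holds its last target. There are 200 camera calls.

### The job

For tonight's lighting, fetch the aluminium candle tin from the middle of the stack in the bamboo caddy. First lift the small wooden tray, with the jar standing in it, off the top and set it aside on the cork mat; then put the tin on the middle of the ceramic coaster, and finally put the tray back in the caddy, squarely on the middle of the wooden box that is left. Set things down rather than drop them, keep the jar upright in its tray, and leave the wooden box and everything else where they are.

Things in the scene. Friction and masses are not known exactly. Their poses are not given: they have to be found in the camera images.
- caddy: Fixed bamboo caddy, origin on the sill at the stack's place, x to its back. Plinth (x -65 to 95, 230 wide, 28 high) bears the stack; posts 20 square at x 83, y +-100 carry a slatted roof (x -35 to 93, 230 wide, z 310 to 330) over it, which bars reaching straight down: come from its open front (-x, facing the robot's left), tool leaning back 30 to 45 deg. A knob sticks out 10 of the plinth front, unused.
- games_box: Plain closed wooden box, the bottom of the stack, 120 (x) by 84 (y) by 40 high, 0.5 kg, loose; origin at the centre of its underside, z up. Its x axis lies nearly along the caddy's.
- tin: Closed aluminium candle tin, the middle of the stack, 110 (x) by 64 (y) by 40 high, about 0.22 kg; origin at the centre of its underside. It is gripped across its 64 mm width; the box below is wider, so the fingers must stay above that box's top. Its x axis lies nearly along the caddy's.
- tray: Small open wooden tray, the top of the stack, 90 (x) by 56 (y) by 34 high, walls and floor 5 thick, about 0.1 kg; origin at the centre of its underside. It can be gripped across the outside of its 56 mm width; the tin below is wider. Its x axis lies nearly along the caddy's.
- jar: Small capped glass jar, 38 diameter, 50 high, about 0.07 kg, standing loose on the tray's floor (it can slide along the tray and tip if the tray is tilted or jerked); origin at the centre of its underside.
- coaster: Flat round ceramic coaster, 130 diameter, 8 high, fixed; origin at the centre of its underside. In front of the caddy, left of the robot's middle; it and the cork mat may be either way round.
- cork_mat: Flat square cork mat, 120 by 120 by 6 high, fixed, empty, beside the coaster; origin at the centre of its underside. Place to park the tray.
- menorah: Bystander: cast aluminium nine-branched menorah, 220 wide along its y, 184 high, round foot 90 diameter, loose; origin under its foot's centre.
- dreidel_a: Bystander: wooden dreidel lying on its side, 76 long along x, body 32 thick; origin under its body's centre.
- dreidel_b: Bystander: as dreidel_a.
- dreidel_c: Bystander: as dreidel_a.
- lighter: Bystander: red plastic lighter lying flat, 80 (x) by 24 by 12 high; origin under its middle.
- mug: Bystander: ceramic mug, 80 diameter, 90 high, handle to its +y; origin under its centre.
There are look-alikes about, which are no part of the job. Leave any orange or purple look-alike of the tin alone. There is more than one size of the cork_mat; the one meant has the size given above.

How it is judged:
By the outcome, as a careful person would: the job done as asked, in the order asked, and still so for the second after the job is handed in, with the robot touching nothing.
It also fails if it takes over 72 s, if anything falls off the work surface, if the arm or the gripper's body presses on something with over 40 N, if the wrist force passes 120 N, or if a joint passes its speed limit or range.

## Working session

There is one attempt and no reset: what is moved stays moved. The work goes in short steps, Python scripts to look and compute and a tool call to move; the robot and the scene stay as the last step left them, time stands still between calls to the robot, and variables do not carry over. Pictures are saved under pics/ and viewed, at most 12 in all, crops included, and the job is handed in when it is done.

Besides the shell and the picture viewer there is one more tool, called after "Call:" by a JSON object that holds its "api" and its "payload". play_rows: Moves the arm, as the interface text tells. Its arguments: {"type":"object","properties":{"rows":{"type":"array"},"grip_force":{"type":"number"}},"required":["rows"]}

```bash
mkdir -p pics; ls; python3 - <<'E'
from bench import manip, read_camera
import cv2,numpy as np
print(manip.get_obs(), manip.tcp_to_grasp, [a for a in dir(manip) if a[0]!='_'])
for n in ("scene","top"):
    c=read_camera(n); cv2.imwrite(f"pics/{n}0.png",cv2.resize(c["image"][:,:,::-1],(800,600)))
    np.savez(f"{n}0.npz",**c); print(n,c["mtx"],c["R"],c["t"])
w=read_camera("wrist"); print(w["tool_from_camera"])
E
```

```text
pics
{'clock': 0.0, 'qpos': array([-1.39609941e+00,  3.59509148e-01,  1.51144569e+00, -1.15237938e-05,
        1.27253022e+00, -1.15078458e-01]), 'joint_velocities': array([-0.00012146, -0.00036407, -0.00078328, -0.00042596, -0.00094407,
       -0.00163289]), 'joint_torque': array([ 8.33365702e-04, -5.27618802e+01, -2.78617913e+01, -6.54233736e-04,
        1.30832088e-02,  2.73119093e-05]), 'tool_pos': array([ 0.17132101, -0.57429185,  0.2304461 ]), 'ee_rot': array([-9.45616584e-04,  9.89521440e-01,  1.44382910e-01, -3.37047902e-05]), 'contact_force': array([ 1.40927608,  0.14890948, -0.17777021]), 'torque': array([ 0.02526716, -0.04923195, -0.00597803]), 'gripper_force': 0.0, 'width': 1.0011565521248385} -0.0187 ['IKError', 'get_obs', 'tcp_to_grasp']
scene [[388.71814983   0.         276.03914456]
 [  0.         388.71814983 203.81615   ]
 [  0.           0.           1.        ]] [[-0.60711566  0.79449924  0.01347338]
 [ 0.47871361  0.37923675 -0.79184138]
 [-0.63422698 -0.47428941 -0.61057817]] [ 0.25462682 -0.19269108  1.5104232 ]
top [[463.98054043   0.         283.66430736]
 [  0.         463.98054043 217.69119964]
 [  0.           0.           1.        ]] [[ 0.05500657 -0.99847321  0.00505316]
 [-0.97449651 -0.05478698 -0.21761189]
 [ 0.21755649  0.0070458  -0.9760223 ]] [0.04078864 0.5140191  1.47632426]
[[-1.28249233e-03 -9.50429433e-01 -3.10937690e-01  8.07405164e-02]
 [ 9.99998234e-01 -1.64603838e-03  9.06783800e-04 -9.60277775e-04]
 [-1.37364938e-03 -3.10935978e-01  9.50429866e-01 -1.42981827e-01]
 [ 0.00000000e+00  0.00000000e+00  0.00000000e+00  1.00000000e+00]]
```

View pics/scene0.png

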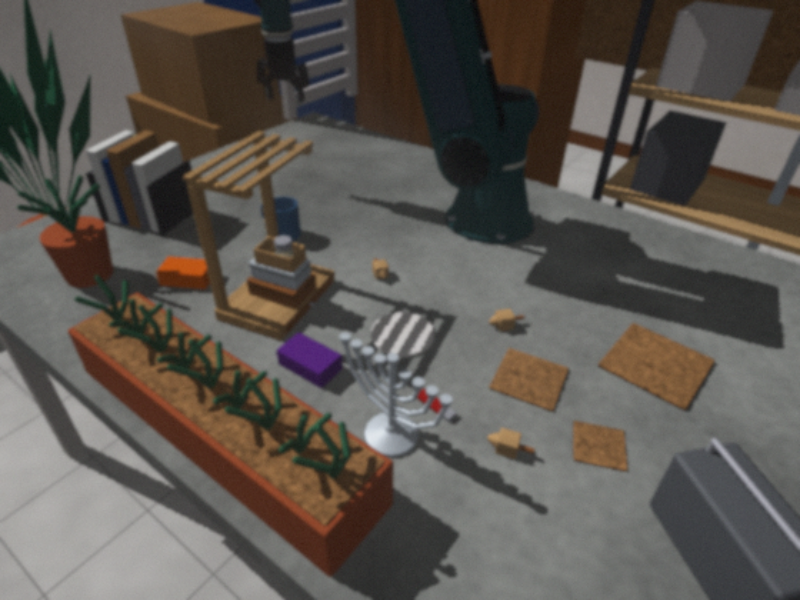

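View pics/top0.png

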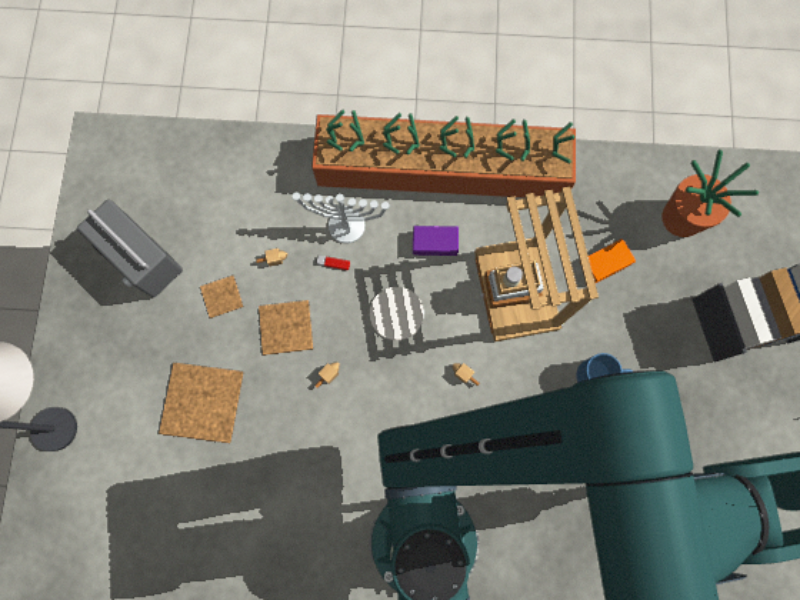

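```bash
cat > h.py <<'E'
import numpy as np,cv2
from scipy.spatial.transform import Rotation as Ro
def cloud(c):
    d=c["depth"];h,w=d.shape;u,v=np.meshgrid(np.arange(w),np.arange(h));K=c["mtx"]
    P=np.stack([(u-K[0,2])/K[0,0]*d,(v-K[1,2])/K[1,1]*d,d],-1)
    X=(P-c["t"])@c["R"]; X[d==0]=np.nan; return X
def toolpose(o):
    w,x,y,z=o["ee_rot"]; return Ro.from_quat([x,y,z,w]).as_matrix(),o["tool_pos"]
def rect(p):
    r=cv2.minAreaRect((p[:,:2]*1000).astype(np.float32)); return [np.round(a,1) for a in r]
E
python3 - <<'E'
from h import *
T=np.load("top0.npz");S=np.load("scene0.npz")
X=cloud(T);XS=cloud(S);s=560/800
for n,(u,v) in dict(coaster=(397,313),mat=(285,327),small=(221,296),big=(200,402),jar=(514,274)).items():
    print(n,X[int(v*s),int(u*s)].round(4))
# mats by colour
im=T["image"].astype(int)
Z=X[...,2]
m=((im[...,0]-im[...,2])>50)&(Z<0.02)
n,l,st,ce=cv2.connectedComponentsWithStats(m.astype(np.uint8))
for i in range(1,n):
    if st[i,4]>300: print(st[i],rect(X[l==i]),np.nanmedian(Z[l==i]))
# coaster
m=(Z>0.004)&(Z<.02)
c0=X[int(313*s),int(397*s)]
q=X[(np.hypot(X[...,0]-c0[0],X[...,1]-c0[1])<0.09)&(Z<.03)]
print(np.histogram(q[:,2],bins=np.arange(-.006,.02,.002)))
j=X[int(274*s),int(514*s)]
for nm,C in(("top",X),("scene",XS)):
    C=C.reshape(-1,3);C=C[np.hypot(C[:,0]-j[0],C[:,1]-j[1])<0.14]
    print(nm,np.histogram(C[:,2],bins=np.arange(0,.35,.01))[0])
    for a,b in((.02,.035),(.062,.074),(.102,.114),(.136,.146),(.156,.17)):
        p=C[(C[:,2]>a)&(C[:,2]<b)]
        if len(p)>4: print(a,b,len(p),rect(p),p.mean(0).round(4))
E
```

```text
coaster [0.517  0.0922 0.0031]
mat [0.4703 0.3547 0.0059]
small [0.5359 0.5169 0.0012]
big [0.281  0.5317 0.0087]
jar [ 0.5854 -0.1608  0.1628]
[140 193  30  29 568] [array([535.5, 513.9]), array([83.9, 84. ]), np.float64(22.2)] 0.004674630527338394
[ 181  210   38   38 1215] [array([469.2, 352.7]), array([120.4, 119.6]), np.float64(10.2)] 0.005840399721569432
[ 111  254   59   56 2517] [array([281.4, 529.7]), array([169. , 166.3]), np.float64(85.8)] 0.008551733964035224
(array([ 89, 153, 240, 242, 257, 266, 255, 223, 213,  94,  34,   9]), array([-0.006, -0.004, -0.002,  0.   ,  0.002,  0.004,  0.006,  0.008,
        0.01 ,  0.012,  0.014,  0.016,  0.018]))
top [ 914   81 1143  510   34   42  112   54   28   35  124  107   66  111
  103   39   92   19   11   11   11    7    3    1    4    2    5    8
    8    6    9  108 1282  860]
0.02 0.035 1598 [array([ 590.4, -188.4]), array([234. , 162.1]), np.float64(16.0)] [ 0.5765 -0.1834  0.028 ]
0.062 0.074 136 [array([ 588., -185.]), array([207. , 135.9]), np.float64(14.2)] [ 0.5625 -0.162   0.0677]
0.102 0.114 179 [array([ 590.5, -189.5])
[... 308 characters left out ...]
573  137  137  215  172  124  148  188  178  165  212
  179   68  113   36   37   35   39   37   42   27   19   24   39   24
   23   35   16  165  633  936]
0.02 0.035 1287 [array([ 588.7, -186.4]), array([234.1, 170.7]), np.float64(14.4)] [ 0.633  -0.1593  0.029 ]
0.062 0.074 278 [array([ 626.3, -172.8]), array([ 79.9, 189.1]), np.float64(43.1)] [ 0.6148 -0.1581  0.0686]
0.102 0.114 238 [array([ 588.4, -188.4]), array([211.9, 143.5]), np.float64(17.4)] [ 0.6016 -0.1709  0.108 ]
0.136 0.146 244 [array([ 588.9, -191.8]), array([215.3, 134.4]), np.float64(17.7)] [ 0.5938 -0.1756  0.141 ]
0.156 0.17 142 [array([ 609.4, -242.2]), array([157.8, 158.6]), np.float64(61.1)] [ 0.5945 -0.1893  0.1631]
```

Call:
{"api": "play_rows", "payload": {"rows": [0,0,0,4,100,0,0,0,8,100]}}

```text
clock: 0.35
tool_pos: [0.1714, -0.5747, 0.2309]
ee_rot: [-0.0, 0.997, 0.074, -0.0]
contact_force: [-0.0, 0.1, -0.2]
width: 0.997
gripper_force: 0.0
```

Call:
{"api": "play_rows", "payload": {"rows": [0,0,-10,-8.5,100,0,0,-20,-17,100,0,0,-30,-25.5,100,0,0,-40,-34,100,0,0,-50,-42.5,100,0,0,-60,-51,100,0,0,-70,-59.5,100,0,0,-80,-68,100,0,0,-90,-76.5,100,0,0,-100,-85,100]}}

```text
clock: 1.35
tool_pos: [0.1714, -0.5747, 0.3313]
ee_rot: [-0.0, 0.682, 0.731, 0.0]
contact_force: [-0.3, -0.1, 0.1]
width: 1.0
gripper_force: 0.0
```

Call:
{"api": "play_rows", "payload": {"rows": [-50,0,0,-6,100,-100,0,0,-12,100,-150,0,0,-12,100,-200,0,0,-12,100,-250,0,0,-12,100,-300,0,0,-12,100,-350,0,0,-12,100,-400,0,0,-12,100,-450,0,0,-12,100]}}

```text
clock: 2.25
tool_pos: [0.1868, -0.9444, 0.3]
ee_rot: [0.013, 0.605, 0.796, -0.012]
contact_force: [-0.9, 0.1, -0.2]
width: 0.997
gripper_force: 0.0
```

Call:
{"api": "play_rows", "payload": {"rows": [-50,0,0,0,100,-100,0,0,0,100,-150,0,0,0,100,-200,0,0,0,100,-250,0,0,0,100,-300,0,0,0,100,-350,0,0,0,100,-400,0,0,0,100,-450,0,0,0,100,-500,0,0,0,100]}}

```text
clock: 3.25
tool_pos: [0.2151, -0.9877, 0.2292]
ee_rot: [0.034, 0.604, 0.796, -0.029]
contact_force: [0.2, 0.2, -0.0]
width: 0.994
gripper_force: 0.0
```

```bash
python3 - <<'E'
from h import *
from bench import manip
o=manip.get_obs();R,p=toolpose(o);print(R.round(3),p,o["qpos"].round(3),o["joint_velocities"].round(3))
E
```

```text
[[-0.268  0.963  0.018]
 [ 0.959  0.269 -0.087]
 [-0.089 -0.006 -0.996]] [ 0.21505393 -0.98769768  0.22917885] [-1.427  1.043  0.215  0.006  1.794 -1.698] [ 0.015  0.064 -0.001 -0.    -0.066  0.015]
```

Call:
{"api": "play_rows", "payload": {"rows": [0,0,-50,0,100,0,0,-100,0,100,0,0,-150,0,100,0,0,-200,0,100,0,0,-250,0,100,0,0,-300,0,100,0,0,-350,0,100,0,0,-400,0,100,0,0,-450,0,100,0,0,-500,0,100]}}

```text
clock: 4.25
tool_pos: [0.1837, -0.8433, 0.5298]
ee_rot: [0.048, 0.603, 0.795, -0.041]
contact_force: [0.1, 0.5, 0.8]
width: 0.996
gripper_force: 0.0
```

```bash
cat > st.py <<'E'
from h import *
from bench import manip
o=manip.get_obs();R,p=toolpose(o);z=R[:,2]
print(R.round(3).tolist(),p.round(4),o["qpos"].round(3),"tilt %.1f az %.1f roll %.2f"%(np.degrees(np.arccos(-z[2])),np.degrees(np.arctan2(z[1],z[0])),np.degrees(np.arcsin(R[2,1]))),o["clock"],"yaz %.1f"%np.degrees(np.arctan2(R[1,1],R[0,1])))
E
python3 st.py
```

```text
[[-0.267, 0.963, 0.026], [0.955, 0.269, -0.123], [-0.125, -0.008, -0.992]] [ 0.1837 -0.8433  0.5298] [-1.44   0.712  0.215  0.011  2.089 -1.707] tilt 7.2 az -78.1 roll -0.46 4.25 yaz 15.6
```

Call:
{"api": "play_rows", "payload": {"rows": [-10,0,-50,0,100,-20,0,-100,0,100,-30,0,-150,0,100,-40,0,-200,0,100,-50,0,-250,0,100,-60,0,-300,0,100,-70,0,-350,0,100,-80,0,-400,0,100,-90,0,-450,0,100,-100,0,-500,0,100]}}

```text
clock: 5.25
tool_pos: [0.1596, -0.7174, 0.6809]
ee_rot: [0.061, 0.603, 0.794, -0.053]
contact_force: [0.1, -0.1, 0.0]
width: 0.998
gripper_force: 0.0
```

```bash
python3 st.py
```

```text
[[-0.266, 0.963, 0.034], [0.95, 0.268, -0.158], [-0.161, -0.01, -0.987]] [ 0.1596 -0.7174  0.6809] [-1.453  0.512  0.215  0.019  2.253 -1.712] tilt 9.3 az -77.9 roll -0.57 5.25 yaz 15.6
```

Call:
{"api": "play_rows", "payload": {"rows": [0,0,-50,0,100,0,0,-100,0,100,0,0,-150,0,100,0,0,-200,0,100,0,0,-250,0,100,0,0,-300,0,100,0,0,-350,0,100,0,0,-400,0,100,0,0,-450,0,100,0,0,-500,0,100]}}

```text
clock: 6.25
tool_pos: [0.1245, -0.5584, 0.8042]
ee_rot: [0.073, 0.602, 0.793, -0.063]
contact_force: [-0.3, 0.2, 0.2]
width: 1.004
gripper_force: 0.0
```

Call:
{"api": "play_rows", "payload": {"rows": [50,0,-50,0,100,100,0,-100,0,100,150,0,-150,0,100,200,0,-200,0,100,250,0,-250,0,100,300,0,-300,0,100,350,0,-350,0,100,400,0,-400,0,100]}}

```text
clock: 7.05
tool_pos: [0.0534, -0.2744, 0.9216]
ee_rot: [0.088, 0.601, 0.79, -0.089]
contact_force: [-0.5, 1.1, -0.4]
width: 1.0
gripper_force: 0.0
```

```bash
python3 st.py
```

```text
[[-0.263, 0.964, 0.032], [0.933, 0.262, -0.247], [-0.246, -0.035, -0.969]] [ 0.0534 -0.2744  0.9216] [-1.725 -0.028  0.214  0.167  2.708 -1.835] tilt 14.4 az -82.5 roll -1.98 7.05 yaz 15.2
```

Call:
{"api": "play_rows", "payload": {"rows": [20,20,-20,0,100,50,40,-30,0,100,80,60,-40,0,100,110,75,-50,0,100,150,85,-60,0,100,190,95,-70,0,100,230,105,-80,0,100,270,115,-90,0,100,310,125,-100,0,100,350,130,-110,0,100]}}

```text
clock: 8.05
tool_pos: [0.1775, -0.0841, 0.938]
ee_rot: [0.135, 0.594, 0.786, -0.109]
contact_force: [0.6, 0.1, 0.5]
width: 0.999
gripper_force: 0.0
```

```bash
python3 st.py
```

```text
[[-0.258, 0.963, 0.082], [0.904, 0.271, -0.331], [-0.341, -0.011, -0.94]] [ 0.1775 -0.0841  0.938 ] [-0.209 -0.066  0.215 -0.818  2.707 -1.279] tilt 20.0 az -76.0 roll -0.63 8.05 yaz 15.7
```

Call:
{"api": "play_rows", "payload": {"rows": [50,0,-50,0,100,100,0,-100,0,100,150,0,-150,0,100,200,0,-200,0,100,250,0,-250,0,100,300,0,-300,0,100]}}

```text
clock: 8.65
tool_pos: [0.2086, -0.0187, 0.9331]
ee_rot: [0.153, 0.59, 0.787, -0.092]
contact_force: [-0.5, 0.9, 1.2]
width: 0.998
gripper_force: 0.0
```

```bash
python3 st.py
```

```text
[[-0.257, 0.957, 0.132], [0.901, 0.287, -0.326], [-0.35, 0.035, -0.936]] [ 0.2086 -0.0187  0.9331] [ 0.2   -0.025  0.215 -0.963  2.707 -1.013] tilt 20.6 az -67.9 roll 2.03 8.65 yaz 16.7
```

Call:
{"api": "play_rows", "payload": {"rows": [-40,-19,22,0,100,-80,-38,45,0,100,-120,-57,67,0,100,-160,-76,90,0,100,-200,-95,112,0,100,-240,-114,135,0,100,-280,-133,157,0,100,-320,-152,180,0,100,-360,-171,202,0,100,-390,-190,225,0,100]}}

```text
clock: 9.65
tool_pos: [0.1741, -0.3583, 0.8784]
ee_rot: [0.153, 0.591, 0.787, -0.092]
contact_force: [1.5, 0.2, 0.1]
width: 1.001
gripper_force: 0.0
```

```bash
python3 st.py
```

```text
[[-0.255, 0.958, 0.132], [0.902, 0.285, -0.326], [-0.35, 0.036, -0.936]] [ 0.1741 -0.3583  0.8784] [-1.346 -0.034  0.454  0.08   2.365 -1.561] tilt 20.6 az -67.9 roll 2.06 9.65 yaz 16.6
```

Call:
{"api": "play_rows", "payload": {"rows": [35,1,-21,0,100,70,2,-43,0,100,105,3,-64,0,100,140,4,-86,0,100,175,6,-107,0,100,210,7,-130,0,100,245,8,-150,0,100,280,9,-172,0,100]}}

```text
clock: 10.45
tool_pos: [0.1096, -0.0982, 0.9302]
ee_rot: [0.149, 0.597, 0.783, -0.095]
contact_force: [-0.4, -0.1, -0.0]
width: 0.996
gripper_force: 0.0
```

```bash
python3 st.py
```

```text
[[-0.243, 0.962, 0.12], [0.905, 0.27, -0.327], [-0.348, 0.029, -0.937]] [ 0.1096 -0.0982  0.9302] [-1.265 -0.255  0.346  0.037  2.695 -1.497] tilt 20.4 az -69.8 roll 1.67 10.45 yaz 15.7
```

Call:
{"api": "play_rows", "payload": {"rows": [35,-2,-13,0,100,70,-4,-26,0,100,105,-5,-40,0,100,140,-6,-52,0,100,175,-8,-65,0,100,210,-10,-80,0,100,245,-12,-93,0,100,280,-14,-106,0,100]}}

```text
clock: 11.25
tool_pos: [0.0311, 0.0924, 0.8537]
ee_rot: [0.166, 0.588, 0.786, -0.099]
contact_force: [0.2, 0.2, 0.3]
width: 0.995
gripper_force: 0.0
```

```bash
python3 st.py
```

```text
[[-0.254, 0.956, 0.144], [0.891, 0.289, -0.35], [-0.376, 0.039, -0.926]] [0.0311 0.0924 0.8537] [-1.157 -0.6    0.646 -0.021  2.707 -1.464] tilt 22.2 az -67.6 roll 2.25 11.25 yaz 16.8
```

Call:
{"api": "play_rows", "payload": {"rows": [25,2,-30,0,100,50,4,-60,0,100,75,5,-90,0,100,100,7,-120,0,100,125,9,-150,0,100,150,10,-180,0,100,175,12,-210,0,100,200,14,-240,0,100,225,15,-270,0,100,250,17,-300,0,100]}}

```text
clock: 12.25
tool_pos: [0.0021, 0.1584, 0.8088]
ee_rot: [0.182, 0.585, 0.783, -0.105]
contact_force: [-0.8, 0.1, 0.3]
width: 1.0
gripper_force: 0.0
```

```bash
python3 st.py
```

```text
[[-0.249, 0.955, 0.163], [0.878, 0.293, -0.377], [-0.408, 0.05, -0.912]] [0.0021 0.1584 0.8088] [-1.149 -0.744  0.755 -0.013  2.707 -1.449] tilt 24.3 az -66.6 roll 2.85 12.25 yaz 17.1
```

```bash
cat > to.py <<'E'
# usage: to.py x y z [x y z ...] (m, world) -> tool shifts in mm from present pose
import sys
from st import *
for t in np.array(sys.argv[1:],float).reshape(-1,3): print(t,((t-p)@R*1000).round(1).tolist())
E
python3 to.py .11 -.1 .9  -.15 -.75 .65
```

```text
[[-0.249, 0.955, 0.163], [0.878, 0.293, -0.377], [-0.408, 0.05, -0.912]] [0.0021 0.1584 0.8088] [-1.149 -0.744  0.755 -0.013  2.707 -1.449] tilt 24.3 az -66.6 roll 2.85 12.25 yaz 17.1
[ 0.11 -0.1   0.9 ] [-291.1, 31.7, 31.9]
[-0.15 -0.75  0.65] [-695.4, -419.6, 462.5]
```

Call:
{"api": "play_rows", "payload": {"rows": [-48,5,5,0,100,-96,10,10,0,100,-144,16,16,0,100,-192,21,21,0,100,-240,26,26,0,100,-270,5,50,0,100,-297,-25,79,0,100,-324,-55,108,0,100,-351,-85,137,0,100,-378,-115,166,0,100]}}

```text
clock: 13.25
tool_pos: [0.0472, -0.0831, 0.8627]
ee_rot: [0.212, 0.582, 0.776, -0.119]
contact_force: [-0.4, 0.9, 0.5]
width: 1.006
gripper_force: 0.0
```

Call:
{"api": "play_rows", "payload": {"rows": [-27,-30,28,0,100,-54,-60,56,0,100,-81,-90,85,0,100,-108,-120,114,0,100,-135,-150,142,0,100,-162,-180,170,0,100,-189,-210,200,0,100,-216,-240,228,0,100,-243,-270,256,0,100,-270,-300,285,0,100]}}

```text
clock: 14.25
tool_pos: [-0.0769, -0.1884, 0.6975]
ee_rot: [0.214, 0.581, 0.778, -0.109]
contact_force: [-0.9, -0.4, 0.7]
width: 0.997
gripper_force: 0.0
```

```bash
python3 to.py -.15 -.75 .65 -.35 -1.2 .65
```

```text
[[-0.234, 0.95, 0.205], [0.857, 0.301, -0.418], [-0.459, 0.078, -0.885]] [-0.0769 -0.1884  0.6975] [ 0.664 -0.8    1.273 -0.962  2.553 -0.471] tilt 27.8 az -63.9 roll 4.47 14.25 yaz 17.6
[-0.15 -0.75  0.65] [-442.4, -242.1, 262.0]
[-0.35 -1.2   0.65] [-781.3, -567.6, 409.3]
```

```bash
python3 to.py .2 .15 .65 .36 .32 .35
```

```text
[[-0.234, 0.95, 0.205], [0.857, 0.301, -0.418], [-0.459, 0.078, -0.885]] [-0.0769 -0.1884  0.6975] [ 0.664 -0.8    1.273 -0.962  2.553 -0.471] tilt 27.8 az -63.9 roll 4.47 14.25 yaz 17.6
[0.2  0.15 0.65] [247.1, 361.3, -42.8]
[0.36 0.32 0.35] [493.3, 541.2, 184.4]
```

Call:
{"api": "play_rows", "payload": {"rows": [27,40,-5,0,100,54,80,-10,0,100,81,120,-14,0,100,108,160,-19,0,100,135,200,-24,0,100,165,240,-28,0,100,192,280,-33,0,100,220,320,-38,0,100,247,361,-43,0,100,275,381,-18,0,100]}}

```text
clock: 15.25
tool_pos: [0.0485, 0.0069, 0.6655]
ee_rot: [0.209, 0.582, 0.779, -0.105]
contact_force: [-1.4, 0.6, -0.7]
width: 1.0
gripper_force: 0.0
```

```bash
python3 to.py .2 .15 .65 .36 .32 .35
```

```text
[[-0.235, 0.951, 0.203], [0.862, 0.3, -0.407], [-0.448, 0.079, -0.89]] [0.0485 0.0069 0.6655] [-0.959 -0.841  1.352 -0.082  2.161 -1.308] tilt 27.1 az -63.5 roll 4.54 15.25 yaz 17.5
[0.2  0.15 0.65] [94.8, 185.8, -13.8]
[0.36 0.32 0.35] [338.2, 365.2, 216.5]
```

Call:
{"api": "play_rows", "payload": {"rows": [24,46,-4,0,100,48,93,-7,0,100,72,139,-10,0,100,95,186,-14,0,100,125,208,15,0,100,155,230,43,0,100,185,253,72,0,100,216,275,100,0,100,246,298,130,0,100,277,320,158,0,100]}}

```text
clock: 16.25
tool_pos: [0.2343, 0.1586, 0.6634]
ee_rot: [0.199, 0.582, 0.783, -0.091]
contact_force: [-0.3, -0.2, 0.4]
width: 0.997
gripper_force: 0.0
```

```bash
python3 to.py .36 .32 .35 .1 .09 .35
```

```text
[[-0.242, 0.948, 0.206], [0.875, 0.305, -0.375], [-0.418, 0.089, -0.904]] [0.2343 0.1586 0.6634] [-1.851 -1.007  1.183  0.583  2.563 -1.588] tilt 25.3 az -61.3 roll 5.11 16.25 yaz 17.8
[0.36 0.32 0.35] [241.9, 140.4, 248.6]
[0.1  0.09 0.35] [103.6, -176.2, 281.4]
```

```bash
python3 to.py .1 -.2 .72 -.15 -.8 .6
```

```text
[[-0.242, 0.948, 0.206], [0.875, 0.305, -0.375], [-0.418, 0.089, -0.904]] [0.2343 0.1586 0.6634] [-1.851 -1.007  1.183  0.583  2.563 -1.588] tilt 25.3 az -61.3 roll 5.11 16.25 yaz 17.8
[ 0.1  -0.2   0.72] [-305.1, -231.7, 55.8]
[-0.15 -0.8   0.6 ] [-719.5, -662.4, 337.9]
```

Call:
{"api": "play_rows", "payload": {"rows": [-38,-29,7,0,100,-76,-58,14,0,100,-114,-87,21,0,100,-152,-116,28,0,100,-190,-145,35,0,100,-228,-174,42,0,100,-266,-203,49,0,100,-305,-232,56,0,100,-335,-263,77,0,100,-366,-295,98,0,100]}}

```text
clock: 17.25
tool_pos: [0.1415, -0.1362, 0.7029]
ee_rot: [0.186, 0.581, 0.788, -0.086]
contact_force: [0.3, -0.3, -0.3]
width: 1.003
gripper_force: 0.0
```

```bash
python3 to.py .1 -.2 .72 -.15 -.8 .6
```

```text
[[-0.256, 0.947, 0.193], [0.883, 0.311, -0.351], [-0.393, 0.081, -0.916]] [ 0.1415 -0.1362  0.7029] [-1.785 -0.625  1.261  0.323  2.162 -1.858] tilt 23.6 az -61.2 roll 4.63 17.25 yaz 18.2
[ 0.1  -0.2   0.72] [-52.4, -57.8, -1.2]
[-0.15 -0.8   0.6 ] [-471.0, -490.8, 271.1]
```

Call:
{"api": "play_rows", "payload": {"rows": [-19,-44,14,0,100,-38,-88,28,0,100,-57,-131,42,0,100,-76,-175,56,0,100,-95,-219,69,0,100,-114,-262,83,0,100,-133,-306,97,0,100,-152,-350,111,0,100,-171,-394,125,0,100,-190,-438,139,0,100]}}

```text
clock: 18.25
tool_pos: [-0.1042, -0.3856, 0.6389]
ee_rot: [0.185, 0.587, 0.783, -0.087]
contact_force: [-0.4, 0.1, 0.6]
width: 1.002
gripper_force: 0.0
```

Call:
{"api": "play_rows", "payload": {"rows": [-19,-44,14,0,100,-38,-88,28,0,100,-57,-131,42,0,100,-76,-175,56,0,100,-95,-219,69,0,100,-114,-262,83,0,100,-133,-306,97,0,100,-152,-350,111,0,100]}}

```text
clock: 19.05
tool_pos: [-0.3793, -0.6637, 0.5681]
ee_rot: [0.185, 0.587, 0.784, -0.087]
contact_force: [-0.6, 0.7, 0.3]
width: 0.997
gripper_force: 0.0
```

```bash
python3 to.py -.6 -1 .6
```

```text
[[-0.243, 0.951, 0.189], [0.887, 0.297, -0.353], [-0.392, 0.082, -0.916]] [-0.3793 -0.6637  0.5681] [-2.372  0.429  0.693  0.416  1.874 -2.502] tilt 23.6 az -61.8 roll 4.70 19.05 yaz 17.3
[-0.6 -1.   0.6] [-257.3, -307.2, 47.8]
```

Call:
{"api": "play_rows", "payload": {"rows": [-21,-45,5,0,100,-42,-90,10,0,100,-64,-135,15,0,100,-85,-180,20,0,100,-107,-225,25,0,100]}}

```text
clock: 19.55
tool_pos: [-0.5015, -0.7697, 0.5241]
ee_rot: [0.188, 0.589, 0.779, -0.104]
contact_force: [1.0, 0.7, -0.1]
width: 1.0
gripper_force: 0.0
```

Call:
{"api": "play_rows", "payload": {"rows": [-200,-420,50,0,100,-200,-420,50,0,100]}}

```text
clock: 19.75
tool_pos: [-0.5341, -0.7929, 0.4959]
ee_rot: [0.189, 0.589, 0.775, -0.127]
contact_force: [-0.2, -0.4, 1.0]
width: 1.001
gripper_force: 0.0
```

Call:
{"api": "play_rows", "payload": {"rows": [-200,-420,50,0,100,-200,-420,50,0,100]}}

```text
clock: 19.95
tool_pos: [-0.5656, -0.8128, 0.4649]
ee_rot: [0.19, 0.59, 0.771, -0.146]
contact_force: [-0.3, 0.3, 0.4]
width: 0.999
gripper_force: 0.0
```

```bash
python3 st.py
```

```text
[[-0.231, 0.966, 0.121], [0.854, 0.26, -0.451], [-0.467, -0.001, -0.885]] [-0.5656 -0.8128  0.4649] [-2.407  0.836  0.214  0.444  1.829 -2.498] tilt 27.8 az -75.0 roll -0.05 19.95 yaz 15.1
```

Call:
{"api": "play_rows", "payload": {"rows": [-12,48,-3,0,100,-24,97,-5,0,100,-37,145,-8,0,100,-49,194,-10,0,100,-61,243,-13,0,100,-73,291,-16,0,100,-86,340,-18,0,100,-98,389,-21,0,100,-110,437,-24,0,100,-122,486,-26,0,100]}}

```text
clock: 20.95
tool_pos: [-0.071, -0.7778, 0.5462]
ee_rot: [0.191, 0.59, 0.771, -0.146]
contact_force: [-0.1, -0.5, 0.2]
width: 0.998
gripper_force: 0.0
```

Call:
{"api": "play_rows", "payload": {"rows": [-12,48,-3,0,100,-24,97,-5,0,100,-37,145,-8,0,100,-49,194,-10,0,100,-61,243,-13,0,100,-73,291,-16,0,100,-86,341,-18,0,100]}}

```text
clock: 21.65
tool_pos: [0.2734, -0.7544, 0.6021]
ee_rot: [0.191, 0.59, 0.771, -0.146]
contact_force: [1.3, -0.6, 0.7]
width: 1.003
gripper_force: 0.0
```

```bash
python3 to.py .35 -1.1 .6
```

```text
[[-0.23, 0.965, 0.122], [0.854, 0.261, -0.451], [-0.467, 0.001, -0.884]] [ 0.2734 -0.7544  0.6021] [-1.31   0.308  0.824  0.002  1.524 -1.573] tilt 27.8 az -74.8 roll 0.05 21.65 yaz 15.1
[ 0.35 -1.1   0.6 ] [-311.7, -16.1, 167.0]
```

Call:
{"api": "play_rows", "payload": {"rows": [-44,0,23,0,100,-88,0,47,0,100,-132,0,70,0,100,-176,0,93,0,100]}}

```text
clock: 22.05
tool_pos: [0.3186, -0.9329, 0.5848]
ee_rot: [0.197, 0.589, 0.769, -0.15]
contact_force: [-7.9, 19.2, 9.2]
width: 1.0
gripper_force: 0.0
```

Call:
{"api": "play_rows", "payload": {"rows": [-400,0,212,0,100,-400,0,212,0,100]}}

```text
clock: 22.25
tool_pos: [0.3266, -0.9787, 0.5466]
ee_rot: [0.213, 0.586, 0.765, -0.16]
contact_force: [-0.3, -0.2, 0.6]
width: 1.0
gripper_force: 0.0
```

```bash
python3 to.py .25 -.6 .75
```

```text
[[-0.223, 0.965, 0.138], [0.829, 0.262, -0.494], [-0.513, 0.004, -0.858]] [ 0.3266 -0.9787  0.5466] [-1.319  0.751  0.216  0.011  1.635 -1.58 ] tilt 30.9 az -74.4 roll 0.23 22.25 yaz 15.2
[ 0.25 -0.6   0.75] [226.6, 26.3, -372.3]
```

Call:
{"api": "play_rows", "payload": {"rows": [35,25,-26,0,100,70,50,-52,0,100,105,75,-78,0,100,140,100,-103,0,100,175,125,-129,0,100,210,150,-155,0,100,245,175,-181,0,100,280,200,-207,0,100,315,225,-233,0,100,350,250,-258,0,100]}}

```text
clock: 23.25
tool_pos: [0.4535, -0.4934, 0.5934]
ee_rot: [0.215, 0.586, 0.765, -0.161]
contact_force: [1.7, -0.3, -0.1]
width: 1.002
gripper_force: 0.0
```

Call:
{"api": "play_rows", "payload": {"rows": [35,25,-26,0,100,70,50,-52,0,100,114,66,-59,0,100,157,82,-66,0,100,201,98,-73,0,100,244,113,-80,0,100,288,129,-87,0,100,331,145,-94,0,100,375,160,-101,0,100,418,165,-108,0,100]}}

```text
clock: 24.25
tool_pos: [0.5052, -0.0507, 0.4693]
ee_rot: [0.214, 0.585, 0.765, -0.161]
contact_force: [1.4, -0.3, -0.6]
width: 0.998
gripper_force: 0.0
```

```bash
python3 to.py .53 .08 .35
```

```text
[[-0.222, 0.965, 0.14], [0.827, 0.263, -0.497], [-0.516, 0.005, -0.857]] [ 0.5052 -0.0507  0.4693] [ 0.142  0.046  1.47  -0.537  1.549 -0.131] tilt 31.1 az -74.2 roll 0.31 24.25 yaz 15.2
[0.53 0.08 0.35] [164.2, 57.6, 40.8]
```

Call:
{"api": "play_rows", "payload": {"rows": [15,9,45,0,100,30,18,89,0,100,46,28,134,0,100,61,37,178,0,100,76,46,223,0,100,76,46,223,0,100,76,46,223,0,100]}}

```text
clock: 24.95
tool_pos: [0.5629, -0.0892, 0.2397]
ee_rot: [0.213, 0.586, 0.765, -0.162]
contact_force: [-0.4, 1.7, 0.2]
width: 0.999
gripper_force: 0.0
```

```bash
cat > wr.py <<'E'
import sys
from st import *
from bench import read_camera
w=read_camera("wrist");T=w["tool_from_camera"];Tw=np.eye(4);Tw[:3,:3]=R;Tw[:3,3]=p;A=Tw@T
c=dict(image=w["image"],depth=w["depth"],mtx=w["mtx"],R=A[:3,:3].T,t=-A[:3,:3].T@A[:3,3])
np.savez(sys.argv[1]+".npz",**c);cv2.imwrite(f"pics/{sys.argv[1]}.png",cv2.resize(c["image"][:,:,::-1],(800,600)))
E
python3 wr.py w1; python3 - <<'E'
from h import *
X=cloud(np.load("w1.npz"));C=X.reshape(-1,3)
yaw=np.radians(-75);ex=np.array([np.cos(yaw),np.sin(yaw)]);ey=np.array([-ex[1],ex[0]]);O=np.array([.586,-.174])
q=np.c_[(C[:,:2]-O)@ex,(C[:,:2]-O)@ey,C[:,2]]*1000
print(np.histogram(q[:,2],bins=np.arange(0,200,8)))
for a,b in((24,32),(64,72),(104,112),(138,146),(158,167)):
    s=(q[:,2]>a)&(q[:,2]<b)&(abs(q[:,0])<80)&(abs(q[:,1])<60);r=q[s]
    if len(r)>9: print(a,b,len(r),np.percentile(r,[1,99],axis=0).round(1).tolist(),rect(C[s]),np.median(r[:,2]))
E
```

```text
[[-0.223, 0.965, 0.137], [0.827, 0.262, -0.498], [-0.516, 0.002, -0.856]] [ 0.5629 -0.0892  0.2397] [ 0.053  0.294  1.735 -0.612  1.073  0.078] tilt 31.1 az -74.6 roll 0.12 24.95 yaz 15.2
(array([88777,  2911,  3799, 17072,  4719,  6875,  2595,  2782,  4075,
        2891,  3003,  2824,  2355,  3899,  6567,  2385,  1825,  3120,
        1052,  1178,  1744,   490,   289,   132]), array([  0,   8,  16,  24,  32,  40,  48,  56,  64,  72,  80,  88,  96,
       104, 112, 120, 128, 136, 144, 152, 160, 168, 176, 184, 192]))
24 32 3444 [[-63.2, -59.7, 24.1], [76.5, 59.6, 31.3]] [array([ 587.9, -181.1]), array([120. , 145.3]), np.float64(15.0)] 28.413063060296253
64 72 1698 [[-58.4, -41.1, 64.3], [54.8, 45.8, 71.5]] [array([ 588.8, -175.5]), array([ 84.2, 119.6]), np.float64(12.0)] 68.29366142857614
104 112 1077 [[-53.2, -30.1, 104.2], [-19.7, 33.4, 111.9]] [array([ 586.7, -172.8]), array([ 63.8, 104.9]), np.float64(13.5)] 108.09150395560403
138 146 1941 [[-47.0, -26.2, 138.1], [41.9, 29.5, 144.9]] [array([ 587. , -171.6]), array([56.1, 91.3]), np.float64(14.0)] 141.94937154334946
158 167 1121 [[-30.3, -14.1, 158.3], [2.3, 18.1, 164.5]] [array([ 584.2, -160.4]), array([34.8, 33.9]), np.float64(83.9)] 163.3754153811051
```

View pics/w1.png

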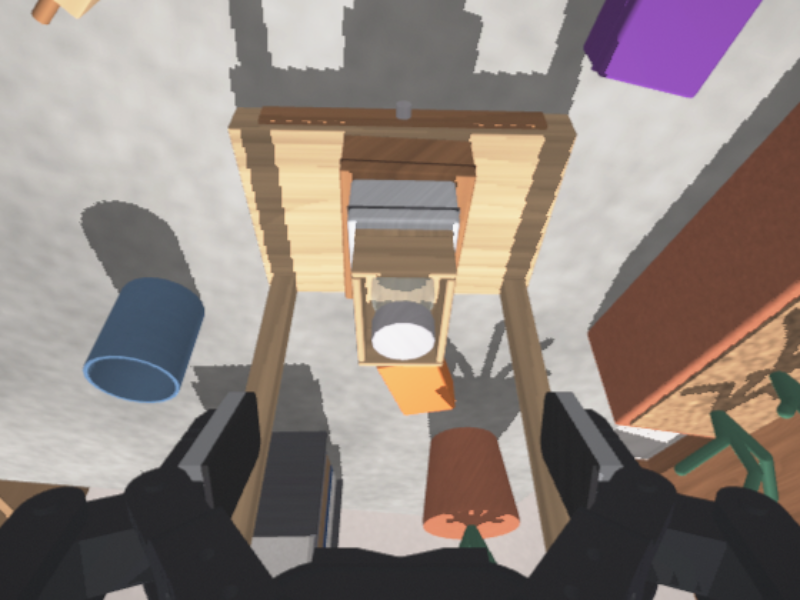

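Call:
{"api": "play_rows", "payload": {"rows": [-6,1,30,0.5,100,-12,2,65,1,100,-12,2,95,1,100,-12,2,120,1,100,-12,2,138,1,100,-12,2,149,1,100,-12,2,149,1,100,-12,2,149,1,100], "grip_force": 30}}

```text
clock: 25.8
tool_pos: [0.5894, -0.1724, 0.1199]
ee_rot: [0.217, 0.592, 0.76, -0.159]
contact_force: [0.8, -0.6, 0.8]
width: 0.994
gripper_force: 0.0
```

```bash
python3 wr.py w2; python3 to.py .5877 -.1731 .118|tail -1
```

```text
[[-0.204, 0.969, 0.141], [0.831, 0.248, -0.498], [-0.517, 0.015, -0.856]] [ 0.5894 -0.1724  0.1199] [-0.104  0.477  1.814 -0.749  0.783  0.176] tilt 31.2 az -74.2 roll 0.88 25.8 yaz 14.3
[ 0.5877 -0.1731  0.118 ] [0.7, -1.8, 1.8]
```

View pics/w2.png

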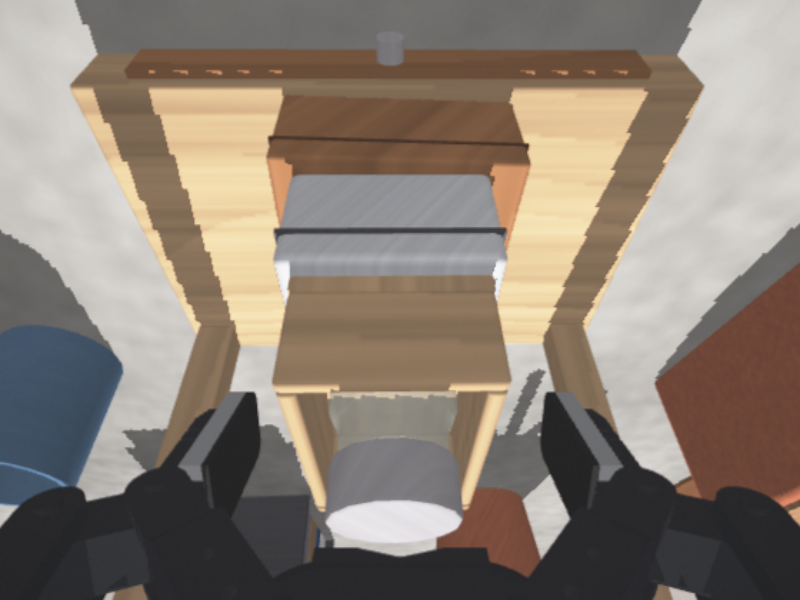

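Call:
{"api": "play_rows", "payload": {"rows": [0,-2,1,0,100,0,-2,1,0,0,0,-2,1,0,0,0,-2,1,0,0,0,-2,1,0,0,0,-2,1,0,0,0,-2,1,0,0], "grip_force": 30}}

```text
clock: 26.55
tool_pos: [0.5867, -0.1734, 0.1178]
ee_rot: [0.216, 0.592, 0.76, -0.159]
contact_force: [-1.9, 4.1, 5.9]
width: 0.652
gripper_force: 31.9
```

Call:
{"api": "play_rows", "payload": {"rows": [-3,0,-4,0,0,-8,0,-13,0,0,-11,0,-22,0,0,-7,0,-31,0,0,6,0,-39,0,0,26,0,-51,0,0,50,0,-65,0,0,74,0,-80,0,0,99,0,-95,0,0,120,0,-108,0,0]}}

```text
clock: 27.55
tool_pos: [0.5457, -0.0177, 0.1475]
ee_rot: [0.215, 0.592, 0.76, -0.159]
contact_force: [0.4, -0.5, -2.1]
width: 0.649
gripper_force: 32.5
```

```bash
python3 wr.py w3; python3 to.py .469 .351 .060 .469 .351 .017; python3 - <<'E'
from bench import manip;o=manip.get_obs();print(o["width"],o["gripper_force"],o["contact_force"])
E
```

```text
[[-0.206, 0.969, 0.138], [0.832, 0.248, -0.497], [-0.516, 0.012, -0.857]] [ 0.5457 -0.0177  0.1475] [ 0.194  0.418  1.826 -0.673  0.97   0.358] tilt 31.1 az -74.4 roll 0.71 27.55 yaz 14.4
[[-0.207, 0.968, 0.139], [0.832, 0.249, -0.495], [-0.514, 0.013, -0.858]] [ 0.5452 -0.0149  0.1472] [ 0.199  0.418  1.826 -0.671  0.97   0.359] tilt 30.9 az -74.3 roll 0.76 27.6 yaz 14.4
[0.469 0.351 0.06 ] [365.2, 16.2, -117.0]
[0.469 0.351 0.017] [387.3, 15.7, -80.1]
0.6447116282207517 32.54310429096222 [-0.71042691  3.4191481  -2.11605159]
```

View pics/w3.png

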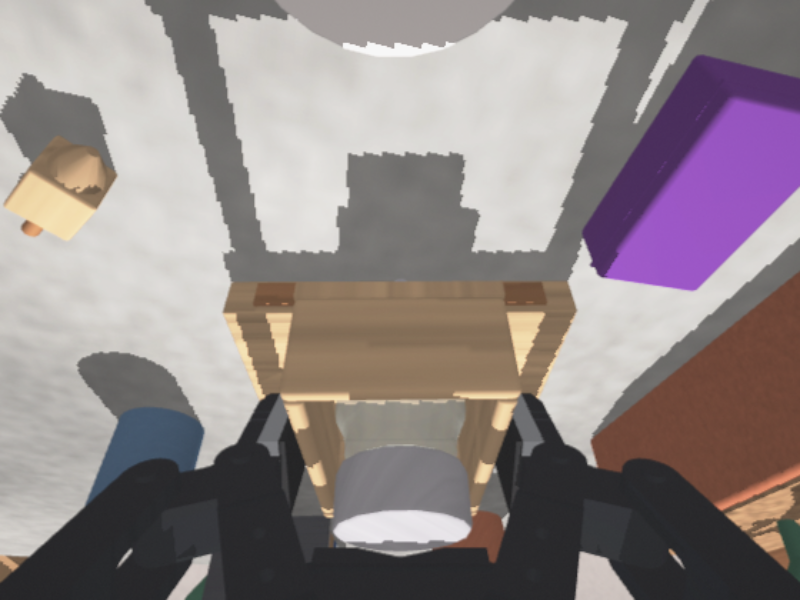

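Call:
{"api": "play_rows", "payload": {"rows": [11,0,-4,0,0,33,1,-11,0,0,62,3,-20,0,0,95,4,-30,0,0,128,6,-41,0,0,162,7,-52,0,0,195,9,-62,0,0,228,10,-73,0,0,261,12,-84,0,0,294,13,-94,0,0]}}

```text
clock: 28.6
tool_pos: [0.4854, 0.2761, 0.0762]
ee_rot: [0.215, 0.592, 0.76, -0.159]
contact_force: [1.2, 0.6, -1.3]
width: 0.649
gripper_force: 32.9
```

Call:
{"api": "play_rows", "payload": {"rows": [28,1,-9,0,0,50,2,-16,0,0,64,3,-20,0,0,71,3,-23,0,0,73,3,-20,0,0,78,3,-13,0,0,82,3,-6,0,0,85,3,-1,0,0,85,3,-1,0,0]}}

```text
clock: 29.5
tool_pos: [0.4709, 0.345, 0.0326]
ee_rot: [0.215, 0.592, 0.76, -0.161]
contact_force: [-1.1, -0.5, -2.0]
width: 0.651
gripper_force: 32.9
```

```bash
python3 to.py .469 .351 .017; python3 - <<'E'
from h import *
from bench import read_camera
X=cloud(read_camera("top"));C=X.reshape(-1,3)
C=C[(np.hypot(C[:,0]-.469,C[:,1]-.353)<.1)]
print(np.histogram(C[:,2],bins=np.arange(0,.15,.01)))
E
```

```text
[[-0.206, 0.969, 0.136], [0.831, 0.246, -0.499], [-0.517, 0.011, -0.856]] [0.4709 0.345  0.0326] [ 0.8    0.743  1.526 -0.496  1.214  0.811] tilt 31.1 az -74.7 roll 0.62 29.5 yaz 14.3
[0.469 0.351 0.017] [13.4, -0.5, 10.1]
(array([967,  57, 114,  64,  48, 128,  39,  91, 109,  52,  54,  82, 130,
        63]), array([0.  , 0.01, 0.02, 0.03, 0.04, 0.05, 0.06, 0.07, 0.08, 0.09, 0.1 ,
       0.11, 0.12, 0.13, 0.14]))
```

Call:
{"api": "play_rows", "payload": {"rows": [4,0,3,0,0,8,0,6,0,0,11,0,9,0,0,13,0,10,0,0,13,0,10,0,0]}}

```text
clock: 30.05
tool_pos: [0.4699, 0.3522, 0.018]
ee_rot: [0.215, 0.592, 0.76, -0.16]
contact_force: [-0.6, 0.4, -1.5]
width: 0.649
gripper_force: 32.9
```

Call:
{"api": "play_rows", "payload": {"rows": [0.5,0,1,0,0,0.5,0,1,0,0]}}

```text
clock: 30.25
tool_pos: [0.4701, 0.352, 0.0173]
ee_rot: [0.215, 0.592, 0.76, -0.159]
contact_force: [-0.0, -0.1, -1.9]
width: 0.649
gripper_force: 32.9
```

Call:
{"api": "play_rows", "payload": {"rows": [0.5,0,1,0,0,0.5,0,1,0,0]}}

```text
clock: 30.45
tool_pos: [0.4701, 0.3519, 0.0162]
ee_rot: [0.215, 0.592, 0.76, -0.159]
contact_force: [-0.1, -0.1, -0.2]
width: 0.648
gripper_force: 32.9
```

Call:
{"api": "play_rows", "payload": {"rows": [0,0,0.5,0,0,0,0,0.5,0,75,0,0,0.5,0,100,0,0,0.5,0,100,0,0,0.5,0,100,0,0,-15,0,100,0,0,-50,0,100,0,0,-95,0,100,0,0,-140,0,100]}}

```text
clock: 31.35
tool_pos: [0.4501, 0.4225, 0.1382]
ee_rot: [0.215, 0.592, 0.76, -0.16]
contact_force: [1.1, 0.8, -0.3]
width: 1.003
gripper_force: 0.0
```

```bash
python3 wr.py w4;  python3 - <<'E'
from h import *
from bench import read_camera
C=cloud(np.load("w4.npz")).reshape(-1,3)
C=C[(np.hypot(C[:,0]-.469,C[:,1]-.353)<.075)]
for a,b in((.036,.043),(.056,.066)):
    r=C[(C[:,2]>a)&(C[:,2]<b)]; print(a,len(r),rect(r),np.median(r[:,2]))
c=read_camera("top");np.savez("top1.npz",**c)
X=cloud(c);im=c["image"].astype(int);Z=X[...,2]
# coaster: bright/low saturation disc edges by height
m=(np.hypot(X[...,0]-.517,X[...,1]-.09)<.1)
g=im.mean(-1)
ys,xs=np.where(m);print(xs.min(),xs.max(),ys.min(),ys.max())
crop=c["image"][ys.min():ys.max(),xs.min():xs.max()];cv2.imwrite("pics/coast.png",cv2.resize(crop[:,:,::-1],None,fx=8,fy=8,interpolation=cv2.INTER_CUBIC))
E
```

```text
[[-0.206, 0.969, 0.138], [0.832, 0.247, -0.497], [-0.516, 0.012, -0.857]] [0.4501 0.4225 0.1382] [ 0.895  0.672  1.343 -0.434  1.476  0.768] tilt 31.1 az -74.5 roll 0.70 31.35 yaz 14.3
0.036 2147 [array([470.2, 352.8]), array([56.1, 91.7]), np.float64(14.0)] 0.03995316697267112
0.056 1260 [array([467.5, 365.3]), array([34.4, 34.9]), np.float64(43.8)] 0.061408991590108056
249 306 191 248
```

View pics/coast.png

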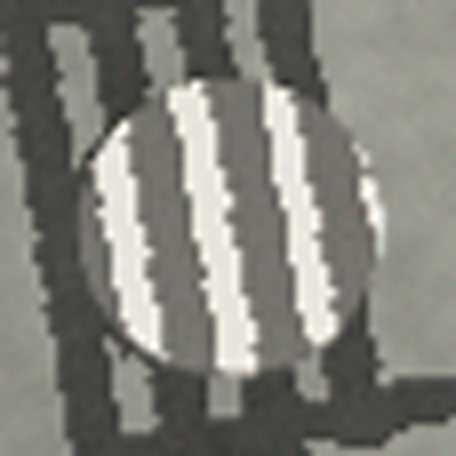

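View pics/w4.png

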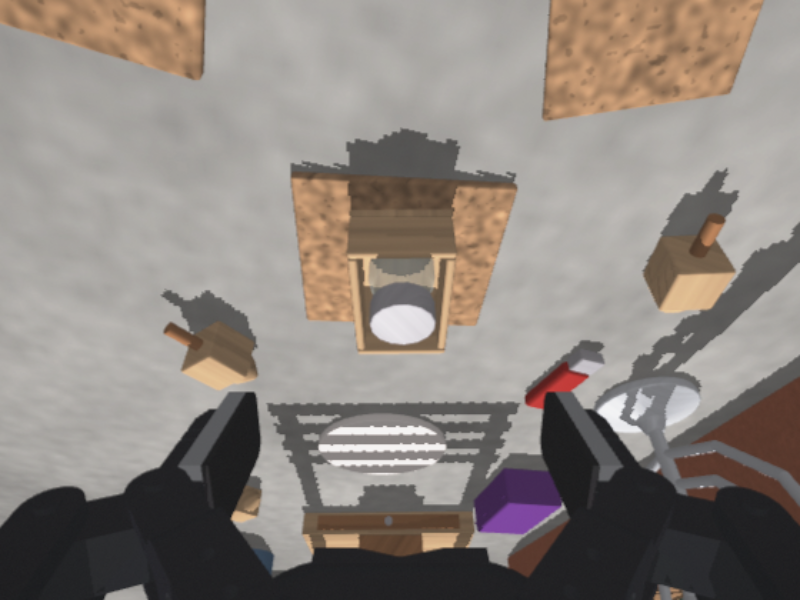

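Call:
{"api": "play_rows", "payload": {"rows": [-20,-1,-10,0,100,-60,-2,-10,0,100,-107,-3,7,0,100,-154,-5,24,0,100,-201,-6,42,0,100,-248,-8,60,0,100,-295,-9,80,0,100,-342,-11,105,0,100,-389,-12,130,0,100,-430,-13,150,0,100]}}

```text
clock: 32.45
tool_pos: [0.5463, -0.0117, 0.2298]
ee_rot: [0.216, 0.592, 0.76, -0.159]
contact_force: [1.1, 1.1, -0.1]
width: 0.995
gripper_force: 0.0
```

Call:
{"api": "play_rows", "payload": {"rows": [-40,-1,18,0,100,-65,-3,28,0,100,-71,-3,32,0,100,-71,-3,32,0,100]}}

```text
clock: 32.85
tool_pos: [0.5622, -0.0863, 0.2385]
ee_rot: [0.215, 0.593, 0.759, -0.159]
contact_force: [-0.1, -0.4, -0.6]
width: 0.995
gripper_force: 0.0
```

```bash
python3 wr.py w5; cat > stack.py <<'E'
from h import *
import sys
C=cloud(np.load(sys.argv[1])).reshape(-1,3)
C=C[np.hypot(C[:,0]-.588,C[:,1]+.174)<.085]
for a,b in((.064,.072),(.104,.112),(.138,.146)):
    r=C[(C[:,2]>a)&(C[:,2]<b)]
    if len(r)>20: print(a,len(r),rect(r),np.median(r[:,2]))
E
python3 stack.py w5.npz; python3 - <<'E'
from h import *
for f,(u,v) in(("top1.npz",(278,218.7)),("w4.npz",(382*.7,446*.7))):
    c=np.load(f);K=c["mtx"];d=c["R"].T@np.array([(u-K[0,2])/K[0,0],(v-K[1,2])/K[1,1],1]);o=-c["R"].T@c["t"]
    print(f,o+d*(.008-o[2])/d[2])
E
```

```text
[[-0.204, 0.969, 0.138], [0.832, 0.245, -0.497], [-0.516, 0.013, -0.857]] [ 0.5622 -0.0863  0.2385] [ 0.059  0.295  1.737 -0.612  1.072  0.104] tilt 31.1 az -74.5 roll 0.76 32.85 yaz 14.2
0.064 1749 [array([ 588.5, -174.9]), array([ 84.4, 119.5]), np.float64(12.2)] 0.06826017752920692
0.104 5814 [array([ 587.4, -175.1]), array([ 64.2, 110.5]), np.float64(13.5)] 0.1084763764952822
top1.npz [0.51716815 0.08872111 0.008     ]
w4.npz [0.51590134 0.09989317 0.008     ]
```

Call:
{"api": "play_rows", "payload": {"rows": [-1,0,25,0.4,100,-2,1,65,0.7,100,-3,1,105,0.7,100,-3,1,138,0.7,100,-3,1,162,0.7,100,-3,1,178,0.7,100,-3,1,183,0.7,100,-3,1,183,0.7,100], "grip_force": 40}}

```text
clock: 33.7
tool_pos: [0.5894, -0.1782, 0.0828]
ee_rot: [0.216, 0.597, 0.756, -0.158]
contact_force: [0.0, 0.3, -0.9]
width: 0.999
gripper_force: 0.0
```

```bash
python3 to.py .5888 -.1795 .083; python3 - <<'E'
from h import *
X=cloud(np.load("w4.npz"));C=X.reshape(-1,3)
C=C[(np.hypot(C[:,0]-.517,C[:,1]-.092)<.085)]
print(np.histogram(C[:,2],bins=np.arange(-.002,.012,.001)))
r=C[(C[:,2]>.0055)&(C[:,2]<.011)]
print(len(r),cv2.minEnclosingCircle((r[:,:2]*1000).astype(np.float32)),np.percentile(r[:,:2],[1,50,99],axis=0),rect(r))
X=cloud(np.load("top1.npz"));im=np.load("top1.npz")["image"]
E
```

```text
[[-0.195, 0.971, 0.138], [0.834, 0.238, -0.497], [-0.516, 0.018, -0.857]] [ 0.5894 -0.1782  0.0828] [-0.115  0.537  1.835 -0.809  0.722  0.259] tilt 31.1 az -74.5 roll 1.05 33.7 yaz 13.8
[ 0.5888 -0.1795  0.083 ] [-1.0, -0.9, 0.4]
(array([   0,   45, 1086,  472,   55,   53,   60,   56,   66,  127, 1783,
        804,    3]), array([-0.002, -0.001,  0.   ,  0.001,  0.002,  0.003,  0.004,  0.005,
        0.006,  0.007,  0.008,  0.009,  0.01 ,  0.011]))
2809 ((516.2490234375, 94.19161224365234), 65.56571960449219) [[0.45543274 0.03463042]
 [0.51424346 0.10373436]
 [0.57608815 0.15714363]] [array([516.3,  94.9]), array([128.2, 128. ]), np.float64(17.8)]
```

Call:
{"api": "play_rows", "payload": {"rows": [0,-1,0,0,100,0,-1,0,0,0,0,-1,0,0,0,0,-1,0,0,0,0,-1,0,0,0,0,-1,0,0,0], "grip_force": 40}}

```text
clock: 34.3
tool_pos: [0.5891, -0.1788, 0.0845]
ee_rot: [0.217, 0.597, 0.756, -0.158]
contact_force: [-1.9, 4.1, 6.3]
width: 0.741
gripper_force: 44.3
```

Call:
{"api": "play_rows", "payload": {"rows": [-3,0,-4,0,0,-8,0,-13,0,0,-11,0,-22,0,0,-7,0,-31,0,0,8,0,-40,0,0,33,0,-55,0,0,65,0,-74,0,0,98,0,-94,0,0,125,0,-110,0,0,140,0,-118,0,0]}}

```text
clock: 35.3
tool_pos: [0.5444, -0.0008, 0.1123]
ee_rot: [0.216, 0.596, 0.757, -0.157]
contact_force: [0.5, -0.2, -2.3]
width: 0.739
gripper_force: 44.7
```

```bash
python3 wr.py w6; python3 to.py .516 .090 .045|tail -1; python3 - <<'E'
from h import *
c=np.load("w6.npz");C=cloud(c).reshape(-1,3)
C=C[(np.hypot(C[:,0]-.588,C[:,1]+.174)<.09)]
r=C[(C[:,2]>.064)&(C[:,2]<.072)];print("box",len(r),rect(r))
# held tin top: in tool frame
C=cloud(c);from_=C.reshape(-1,3)
m=(from_[:,1]<.08)&(from_[:,1]>-.1)&(abs(from_[:,0]-.55)<.06)&(from_[:,2]>.1)&(from_[:,2]<.16)
q=from_[m];print(np.histogram(q[:,2],bins=np.arange(.1,.16,.004)));
z0=np.median(q[:,2]);
h,e=np.histogram(q[:,2],bins=np.arange(.1,.16,.002));k=e[h.argmax()];r=q[abs(q[:,2]-k-.001)<.004];print(k,len(r),rect(r))
A=np.c_[r[:,:2],np.ones(len(r))];print(np.linalg.lstsq(A,r[:,2],rcond=None)[0])
E
```

```text
[[-0.195, 0.971, 0.14], [0.835, 0.239, -0.496], [-0.515, 0.02, -0.857]] [ 0.5444 -0.0008  0.1123] [ 0.227  0.477  1.844 -0.701  0.924  0.453] tilt 31.0 az -74.3 roll 1.14 35.3 yaz 13.8
[0.516 0.09  0.045] [114.5, -7.4, 9.2]
box 0 [array([0., 0.]), array([0., 0.]), np.float64(0.0)]
(array([ 1277,  1366,  1465,  1542,  1692,  1860,  2267,  2355,  5480,
       16287,   788,   982,  1265,  1530]), array([0.1  , 0.104, 0.108, 0.112, 0.116, 0.12 , 0.124, 0.128, 0.132,
       0.136, 0.14 , 0.144, 0.148, 0.152, 0.156]))
0.13600000000000004 21334 [array([543.8,   3.9]), array([ 91.1, 109.9]), np.float64(14.6)]
[ 0.00128114 -0.00584961  0.13566433]
```

View pics/w6.png

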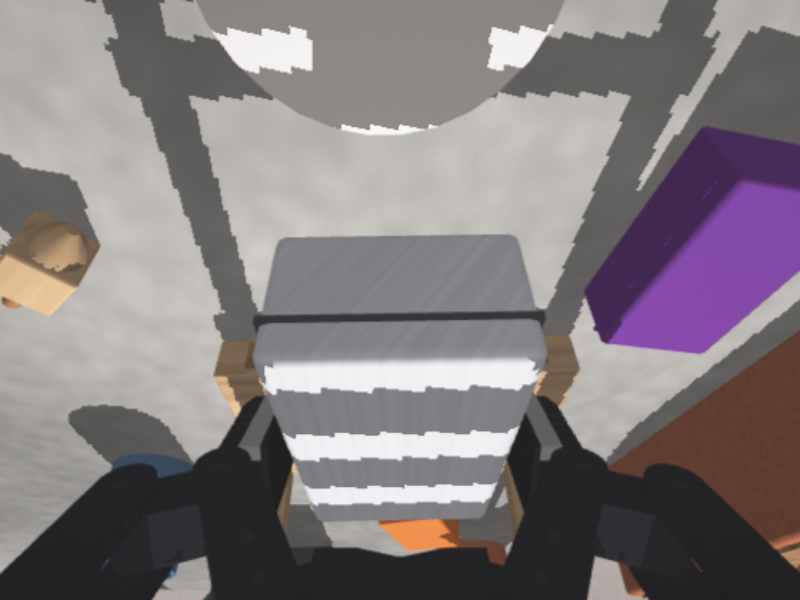

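Call:
{"api": "play_rows", "payload": {"rows": [10,0,1,0,0,30,-1,3,0,0,60,-3,6,0,0,88,-4,9,0,0,107,-5,11,0,0,116,-6,13,0,0,119,-6,13,0,0,119,-6,13,0,0]}}

```text
clock: 36.15
tool_pos: [0.5181, 0.0874, 0.0393]
ee_rot: [0.216, 0.597, 0.756, -0.158]
contact_force: [0.9, -0.4, -1.6]
width: 0.74
gripper_force: 44.7
```

```bash
python3 to.py .5173 .0903 .0255
```

```text
[[-0.194, 0.971, 0.138], [0.834, 0.237, -0.498], [-0.516, 0.019, -0.856]] [0.5181 0.0874 0.0393] [ 0.401  0.613  1.851 -0.715  0.896  0.686] tilt 31.1 az -74.5 roll 1.08 36.15 yaz 13.7
[0.5173 0.0903 0.0255] [9.7, -0.4, 10.3]
```

Call:
{"api": "play_rows", "payload": {"rows": [3,0,3,0,0,6,0,6,0,0,8,0,8,0,0,9,0,10,0,0,9,0,10,0,0]}}

```text
clock: 36.65
tool_pos: [0.5174, 0.0901, 0.0258]
ee_rot: [0.216, 0.597, 0.756, -0.158]
contact_force: [-0.7, -0.3, -2.4]
width: 0.743
gripper_force: 44.7
```

Call:
{"api": "play_rows", "payload": {"rows": [0.5,0,1,0,0,0.5,0,1,0,0]}}

```text
clock: 36.85
tool_pos: [0.5176, 0.0902, 0.0249]
ee_rot: [0.216, 0.597, 0.756, -0.158]
contact_force: [-0.3, 0.1, -2.2]
width: 0.746
gripper_force: 44.7
```

Call:
{"api": "play_rows", "payload": {"rows": [0.4,0,0.7,0,0,0.4,0,0.7,0,0]}}

```text
clock: 37.05
tool_pos: [0.5177, 0.0902, 0.0245]
ee_rot: [0.217, 0.597, 0.756, -0.158]
contact_force: [-0.8, -0.0, 1.1]
width: 0.737
gripper_force: 44.9
```

Call:
{"api": "play_rows", "payload": {"rows": [0.3,0,0.5,0,0,0.3,0,0.5,0,0]}}

```text
clock: 37.25
tool_pos: [0.5177, 0.0902, 0.0244]
ee_rot: [0.217, 0.597, 0.756, -0.158]
contact_force: [-3.4, 3.3, 8.2]
width: 0.738
gripper_force: 45.8
```

Contact; release and back off along the tool axis, then check.

Call:
{"api": "play_rows", "payload": {"rows": [0,0,0,0,80,0,0,0,0,100,0,0,0,0,100,0,0,0,0,100,0,0,-15,0,100,0,0,-50,0,100,0,0,-95,0,100,0,0,-140,0,100,0,0,-150,0,100]}}

```text
clock: 38.15
tool_pos: [0.4987, 0.1686, 0.1568]
ee_rot: [0.218, 0.597, 0.757, -0.154]
contact_force: [0.7, 0.3, -0.9]
width: 0.999
gripper_force: 0.0
```

```bash
python3 wr.py w7; python3 - <<'E'
from h import *
C=cloud(np.load("w7.npz")).reshape(-1,3)
C=C[(np.hypot(C[:,0]-.516,C[:,1]-.094)<.085)]
r=C[(C[:,2]>.045)&(C[:,2]<.051)];print("tin",len(r),rect(r),np.median(r[:,2]))
r=C[(C[:,2]>.0055)&(C[:,2]<.0105)];print("coaster",len(r),cv2.minEnclosingCircle((r[:,:2]*1000).astype(np.float32)))
E
python3 to.py .453 .41 .14
```

```text
[[-0.192, 0.971, 0.145], [0.836, 0.239, -0.493], [-0.513, 0.027, -0.858]] [0.4987 0.1686 0.1568] [ 0.548  0.457  1.717 -0.566  1.184  0.59 ] tilt 30.9 az -73.6 roll 1.53 38.15 yaz 13.9
tin 6711 [array([517. ,  93.7]), array([ 64. , 111.3]), np.float64(13.6)] 0.04845130340176979
coaster 4611 ((516.8660888671875, 93.85247039794922), 65.13679504394531)
[[-0.192, 0.971, 0.145], [0.836, 0.239, -0.493], [-0.514, 0.026, -0.858]] [0.4986 0.1682 0.1562] [ 0.548  0.458  1.718 -0.566  1.183  0.59 ] tilt 30.9 az -73.6 roll 1.50 38.2 yaz 13.9
[0.453 0.41  0.14 ] [219.3, 13.2, -112.0]
```

Call:
{"api": "play_rows", "payload": {"rows": [20,1,-10,0,100,60,3,-30,0,100,104,6,-52,0,100,148,8,-73,0,100,190,10,-95,0,100,218,12,-108,0,100,231,12,-114,0,100,231,12,-114,0,100]}}

```text
clock: 39.0
tool_pos: [0.4473, 0.4178, 0.1294]
ee_rot: [0.216, 0.596, 0.757, -0.159]
contact_force: [0.2, -0.9, -0.4]
width: 0.999
gripper_force: 0.0
```

```bash
python3 to.py .4701 .352 .0165
```

```text
[[-0.196, 0.971, 0.138], [0.834, 0.239, -0.498], [-0.517, 0.018, -0.856]] [0.4473 0.4178 0.1294] [ 0.895  0.675  1.363 -0.436  1.455  0.787] tilt 31.1 az -74.5 roll 1.01 39.0 yaz 13.8
[0.4701 0.352  0.0165] [-1.0, 4.4, 132.6]
```

Call:
{"api": "play_rows", "payload": {"rows": [0,2,25,0,100,-1,4,60,0,100,-1,4,92,0,100,-1,4,114,0,100,-1,4,126,0,100,-1,4,131,0,100,-1,4,131,0,100], "grip_force": 30}}

```text
clock: 39.7
tool_pos: [0.4705, 0.3512, 0.0193]
ee_rot: [0.216, 0.597, 0.756, -0.159]
contact_force: [0.6, 0.3, 0.3]
width: 0.998
gripper_force: 0.0
```

```bash
python3 to.py .4701 .352 .0165|tail -1
```

```text
[0.4701 0.352  0.0165] [2.2, -0.2, 1.9]
```

Call:
{"api": "play_rows", "payload": {"rows": [1,0,1,0,100,1,0,1,0,0,1,0,1,0,0,1,0,1,0,0,1,0,1,0,0,1,0,1,0,0,1,0,1,0,0], "grip_force": 30}}

```text
clock: 40.4
tool_pos: [0.4705, 0.3533, 0.0186]
ee_rot: [0.216, 0.597, 0.756, -0.157]
contact_force: [-1.2, 2.4, 7.1]
width: 0.646
gripper_force: 32.5
```

Call:
{"api": "play_rows", "payload": {"rows": [-2,0,-3,0,0,-8,0,-13,0,0,-16,1,-27,0,0,-26,1,-38,0,0,-42,0,-40,0,0,-66,0,-31,0,0,-94,-1,-18,0,0,-122,-2,-5,0,0,-151,-3,7,0,0,-180,-4,20,0,0]}}

```text
clock: 41.4
tool_pos: [0.504, 0.1892, 0.0945]
ee_rot: [0.217, 0.597, 0.756, -0.158]
contact_force: [1.3, -0.5, -1.9]
width: 0.652
gripper_force: 32.2
```

Call:
{"api": "play_rows", "payload": {"rows": [-29,-1,13,0,0,-58,-2,26,0,0,-88,-3,39,0,0,-116,-4,51,0,0,-141,-5,62,0,0,-160,-6,70,0,0,-172,-6,76,0,0,-178,-6,78,0,0,-178,-6,78,0,0,-178,-6,78,0,0]}}

```text
clock: 42.4
tool_pos: [0.5433, 0.0031, 0.1183]
ee_rot: [0.216, 0.597, 0.756, -0.158]
contact_force: [-0.3, -0.1, -1.7]
width: 0.65
gripper_force: 32.2
```

```bash
python3 wr.py w8; python3 stack.py w8.npz; python3 - <<'E'
from h import *
from bench import manip
o=manip.get_obs();p=o["tool_pos"];print(o["width"],o["gripper_force"])
C=cloud(np.load("w8.npz")).reshape(-1,3)
C=C[np.hypot(C[:,0]-p[0],C[:,1]-p[1])<.07]
rim=p[2]-.0126+.034
r=C[abs(C[:,2]-rim)<.004];print(rect(r),np.median(r[:,2]),p)
r=C[abs(C[:,2]-rim-.021)<.003];print("jar",len(r),rect(r))
E
```

```text
[[-0.194, 0.971, 0.139], [0.835, 0.237, -0.497], [-0.516, 0.019, -0.857]] [0.5433 0.0031 0.1183] [ 0.235  0.468  1.838 -0.692  0.941  0.448] tilt 31.1 az -74.4 roll 1.11 42.4 yaz 13.7
0.6478847106408726 32.20949470996857
[array([543.9,   4.1]), array([82.8, 89.8]), np.float64(14.9)] 0.1397071376432527 [0.54327155 0.00326851 0.11821898]
jar 6492 [array([539.1,  21.6]), array([116.9,  49.3]), np.float64(13.2)]
```

View pics/w8.png

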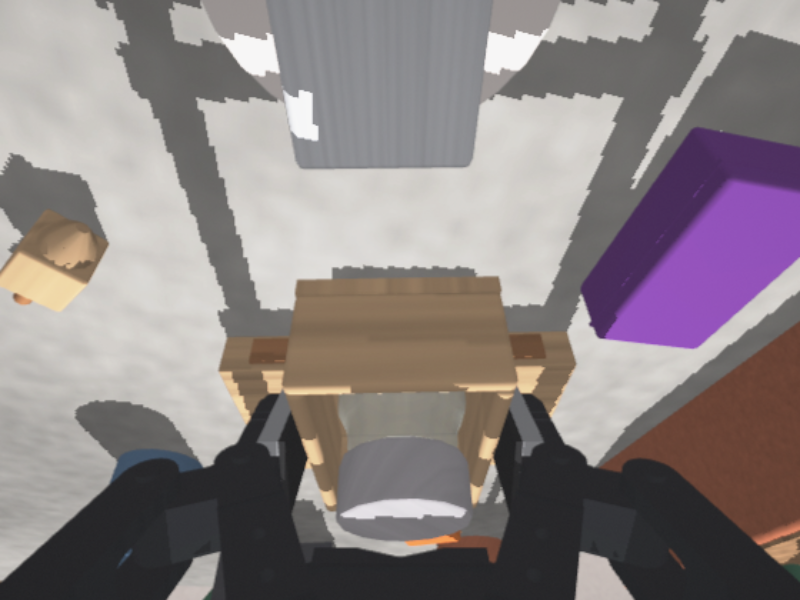

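```bash
python3 - <<'E'
from h import *
from bench import read_camera
a=np.radians(12.2-90);ex=np.array([np.cos(a),np.sin(a)]);ey=np.array([-ex[1],ex[0]])
for n in("top","scene"):
    c=read_camera(n);np.savez(n+"2.npz",**c);C=cloud(c).reshape(-1,3)
    for f in("0","2"):
        C=cloud(np.load(n+f+".npz")).reshape(-1,3)
        q=np.c_[(C[:,:2]-[.5885,-.1749])@ex,(C[:,:2]-[.5885,-.1749])@ey,C[:,2]]*1000
        s=(abs(q[:,2]-68)<6)&(abs(q[:,0])<72)&(abs(q[:,1])<55);r=q[s]
        print(n,f,len(r),np.percentile(r,[2,10,50,90,98],axis=0).round(1).tolist())
c=np.load("scene2.npz")["image"][150:250,150:250];cv2.imwrite("pics/s2.png",cv2.resize(c[:,:,::-1],(600,600),interpolation=cv2.INTER_CUBIC))
E
```

```text
top 0 130 [[-56.7, -42.8, 62.7], [-55.7, -41.3, 63.7], [-34.8, -35.0, 67.7], [24.9, 28.5, 71.9], [60.0, 38.9, 73.5]]
top 2 673 [[-56.2, -40.6, 62.7], [-48.5, -33.7, 64.0], [-7.9, -0.8, 68.1], [53.0, 32.8, 71.6], [60.8, 39.6, 73.1]]
scene 0 260 [[-59.8, -35.2, 62.5], [-58.5, -13.3, 64.2], [-24.2, 32.4, 69.2], [42.3, 40.2, 72.0], [56.9, 42.4, 73.3]]
scene 2 731 [[-59.2, -40.9, 63.1], [-53.4, -32.9, 66.7], [-3.5, 4.3, 69.6], [46.8, 37.9, 71.5], [56.7, 40.7, 72.5]]
```

View pics/s2.png

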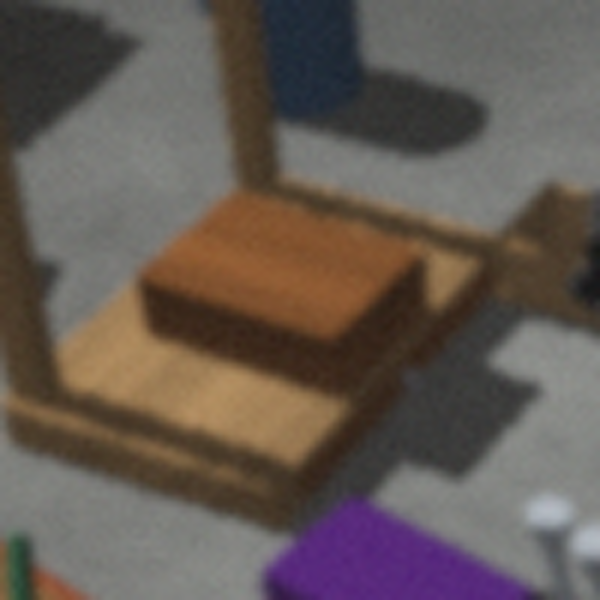

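Call:
{"api": "play_rows", "payload": {"rows": [-6,0,5,0.2,0,-20,0,15,0.5,0,-42,0,32,0.8,0,-66,1,50,1.1,0,-90,1,69,1.4,0,-113,1,86,1.7,0,-131,1,100,1.7,0,-142,1,108,1.7,0,-147,1,112,1.7,0,-147,1,112,1.7,0]}}

```text
clock: 43.55
tool_pos: [0.5882, -0.1759, 0.0981]
ee_rot: [0.218, 0.608, 0.747, -0.155]
contact_force: [-0.6, 1.0, -0.9]
width: 0.651
gripper_force: 32.3
```

```bash
python3 to.py .5883 -.1751 .083
```

```text
[[-0.164, 0.977, 0.138], [0.841, 0.212, -0.497], [-0.515, 0.034, -0.856]] [ 0.5882 -0.1759  0.0981] [-0.111  0.511  1.829 -0.783  0.747  0.259] tilt 31.1 az -74.5 roll 1.96 43.55 yaz 12.2
[ 0.5883 -0.1751  0.083 ] [8.5, -0.2, 12.5]
```

Call:
{"api": "play_rows", "payload": {"rows": [2,0,3,0,0,4,0,7,0,0,6,0,10,0,0,8,0,12,0,0,8,0,12,0,0]}}

```text
clock: 44.05
tool_pos: [0.5883, -0.1743, 0.0832]
ee_rot: [0.218, 0.608, 0.748, -0.155]
contact_force: [-0.4, -0.2, -2.5]
width: 0.652
gripper_force: 32.3
```

Call:
{"api": "play_rows", "payload": {"rows": [0.5,0,1,0,0,0.5,0,1,0,0]}}

```text
clock: 44.25
tool_pos: [0.5887, -0.1748, 0.0827]
ee_rot: [0.219, 0.608, 0.747, -0.155]
contact_force: [-0.4, 0.1, -2.1]
width: 0.652
gripper_force: 32.3
```

Call:
{"api": "play_rows", "payload": {"rows": [0.4,0,0.7,0,0,0.4,0,0.7,0,0]}}

```text
clock: 44.45
tool_pos: [0.5887, -0.175, 0.082]
ee_rot: [0.219, 0.608, 0.747, -0.155]
contact_force: [0.7, -0.5, -1.7]
width: 0.652
gripper_force: 32.3
```

Call:
{"api": "play_rows", "payload": {"rows": [0.4,0,0.7,0,0,0.4,0,0.7,0,0]}}

```text
clock: 44.65
tool_pos: [0.5887, -0.175, 0.0811]
ee_rot: [0.219, 0.608, 0.747, -0.155]
contact_force: [0.0, 1.0, -2.3]
width: 0.648
gripper_force: 32.3
```

Call:
{"api": "play_rows", "payload": {"rows": [0.4,0,0.7,0,0,0.4,0,0.7,0,0]}}

```text
clock: 44.85
tool_pos: [0.5888, -0.175, 0.0809]
ee_rot: [0.219, 0.608, 0.747, -0.155]
contact_force: [-0.6, 2.5, 3.6]
width: 0.645
gripper_force: 33.0
```

Contact. One half-millimetre more, release and back off.

Call:
{"api": "play_rows", "payload": {"rows": [0.2,0,0.4,0,0,0.2,0,0.4,0,75,0.2,0,0.4,0,100,0.2,0,0.4,0,100,0.2,0,0.4,0,100,0,0,-12,0,100,0,0,-45,0,100,0,0,-90,0,100,0,0,-130,0,100]}}

```text
clock: 45.75
tool_pos: [0.5702, -0.1091, 0.1934]
ee_rot: [0.218, 0.608, 0.747, -0.155]
contact_force: [1.4, 0.1, 0.3]
width: 0.998
gripper_force: 0.0
```

Call:
{"api": "play_rows", "payload": {"rows": [0,0,-25,0,100,0,0,-30,0,100,0,0,-30,0,100]}}

```text
clock: 46.05
tool_pos: [0.567, -0.0947, 0.2184]
ee_rot: [0.219, 0.608, 0.747, -0.154]
contact_force: [0.5, -0.1, -0.1]
width: 1.002
gripper_force: 0.0
```

```bash
python3 wr.py w9; python3 stack.py w9.npz; python3 - <<'E'
from h import *
C=cloud(np.load("w9.npz")).reshape(-1,3)
C=C[np.hypot(C[:,0]-.588,C[:,1]+.174)<.085]
for a,b in((.098,.106),(.118,.128)):
    r=C[(C[:,2]>a)&(C[:,2]<b)];print(a,len(r),rect(r),np.median(r[:,2]))
E
```

```text
[[-0.165, 0.976, 0.141], [0.841, 0.213, -0.497], [-0.515, 0.036, -0.856]] [ 0.567  -0.0947  0.2184] [ 0.042  0.322  1.756 -0.629  1.023  0.161] tilt 31.1 az -74.2 roll 2.09 46.05 yaz 12.3
0.064 3577 [array([ 588.8, -176.1]), array([ 84.1, 121.4]), np.float64(11.7)] 0.06840334382848011
0.104 185 [array([ 585.1, -153.2]), array([34. , 14.7]), np.float64(12.4)] 0.10956899883056845
0.098 1881 [array([ 589.2, -175.1]), array([56.1, 91.9]), np.float64(12.5)] 0.10193455571782761
0.118 1101 [array([ 586.9, -163. ]), array([34.8, 34.3]), np.float64(78.3)] 0.12335050463780665
```

View pics/w9.png

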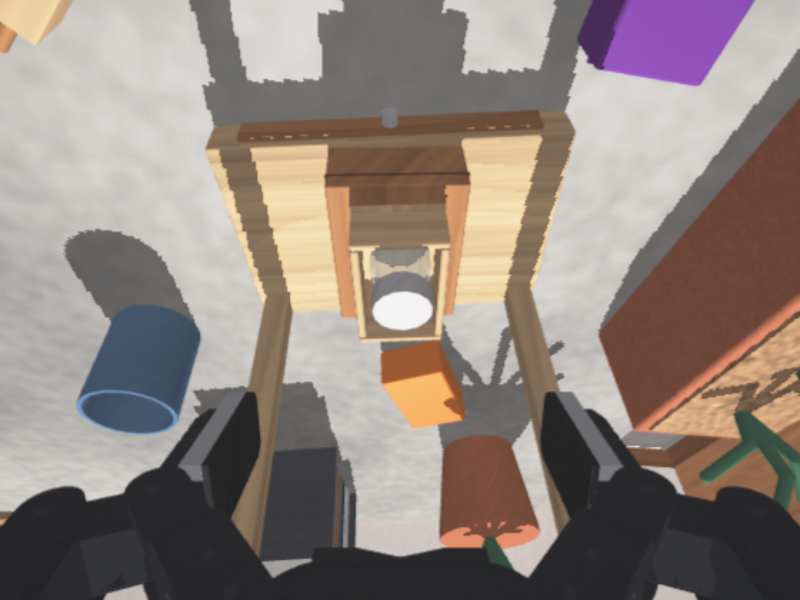

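```bash
python3 -c "
from bench import order
print(order.close_job())"
```

```text
the job is handed in; nothing more can be done
None
```

The job is done and handed in at about 46 s of the 72 s allowed: the tin is centred on the coaster to within about 0.2 mm, and the tray is back on the wooden box, within about 1 mm and 1° of square, with the jar upright.

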